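Fit a castellated coupling on the turntable drive shaft

ROBOT

A 7-joint arm with a two-finger parallel gripper is mounted at the origin on the work surface. World frame = base frame: x ahead of the robot, y to its left, z up, the work surface at z = 0. Lengths are in m, angles in rad, forces in N, time in s.
With the tool pointing down it reaches from about 0.4 to 0.85 m from the base axis. Payload 4.5 kg.
Tool frame: the origin (TCP) lies at the very end of the fingers, on their centre line; the grasp point (between the pads) lies 19 mm behind it; z points along the fingers, x is the direction in which the jaws open and shut, and the axes are right-handed (so a half turn about z gives the same grasp; the last joint's range is limited). The gripper opens to 88 mm and grips with 3 to 60 N. Pads are 18 mm wide; open, the fingers measure 123 mm over their backs; the gripper's body (75 mm by 187 mm) begins 45 mm behind the grasp point.
Start: joints at [1.252, 0.689, -0.195, 1.565, 0.157, 0.902, -0.215], TCP at [0.216, -0.587, 0.239] pointing down, gripper open.
Joint ranges: [-3.01, 3.01], [-0.46, 2.08], [-1.47, 1.51], [0.13, 2.56], [-1, 4.14], [0.04, 2.09], [-2.66, 2.66]. Speed limits (rad/s): [2.57, 2.57, 3.14, 3.14, 3.14, 3.14, 3.14].

INTERFACE

Orientations are given as a unit quaternion [x, y, z, w].
In Python, from plant import * gives the robot as it stands.
- The arm moves only by the tool apply_moves, never from a script. Its argument "series" is a list of rows, each an object of numbers: "x", "y", "z": the shift along the tool's x, y, z in units of 80 cm (1.0 is 80 cm); "wx", "wy", "wz": the turn, a rotation vector about the tool's x, y, z in units of pi rad (1.0 is pi rad); "fingers": the opening, from -1 (shut) to 1 (fully open), so that 0 is half open. In form: [{"x": .., "y": .., "z": .., "wx": .., "wy": .., "wz": .., "fingers": ..}, ...]. A call has 1 to 8 rows; each row shifts and turns the pose as measured when the row begins, along the tool's axes as they then stand; what a row does not reach is not made up. A row lasts 1/8 s, in which the tool goes at most 62.5 mm and 10.7 degrees, less where a joint would pass 70% of its speed; a pose out of reach is approached as far as the arm can. A call with a number of a shift or a turn outside -1 to 1 is refused whole. A call with a gripper value outside its range is refused whole. The fingers move at their own pace and stop on an object; "force" is the grip in N (left out, the last holds). Time passes only in rows, so rows that do not move let the fingers close. It gives the time, the measured TCP pose, the force and the opening at its end, in the units of the state.
- get_state(): the state, without advancing time (a new reading comes with each control period).
- snapshot(name): name is "side" or "top"; returns (picture, depth): 480x640x3 uint8, red, green, blue; 480x640 float32, m along the optical axis (not along the pixel's ray), 0 where there is no reading.
- camera_model(name): a dict with "camera_matrix" (3x3 intrinsics, pixels), "dist_coeffs" ([k1, k2, p1, p2, k3] as OpenCV has them; the pictures are not rectified), "world_from_camera" (4x4, takes a point from camera to world coordinates). Camera axes: x right, y up, looking along -z (the intrinsics and any distortion apply to the point x, -y, -z); pixel columns grow to the right and rows downward; lengths in m; the calibration is good to about 2 mm. A picture is of the moment at which its call begins. camera_model takes no time and is no camera call.
- finish_job(): hands the job in, once; it reports no verdict.
The state is a dict: "clock": time; "q": joint angles; "qd": joint speeds; "joint_torque": joint torques, N m; "tool_pos": TCP position; "eef_rot": TCP orientation; "contact_force": force on the tool from outside, world axes, zero at the start; "moment": the same for the moment, N m; "opening": opening from 0.0 (shut) to 1.0 (fully open).
Only numpy, scipy, OpenCV 4.12 (cv2) and the standard library are available. Lean on these libraries where they do the work, as an engineer would, in place of code of your own. Each camera call takes 0.05 s, during which the arm holds its last target. There are 200 camera calls.

TASK

Take the upper of the two nested grey couplings off the leaning rack, leaving the lower one seated there, and slide it, castellated end down, over the upright shaft of the turntable drive. Where it stops on the shaft's cross pin, keep hold and, pressing only lightly, turn it until its gaps find the pin, let it go down fully home on the drive's flange, and let go of it. Never ram it, and leave the other things on the table where they are.

Things in the scene. Friction and masses are not known exactly. Their poses are not given: they have to be found in the camera images.
- coupling_top: Upper of two alike grey plastic couplings (0.15-0.31 kg), 86 mm long, open right through. Origin: centre of its castellated foot; z along its axis to the hub end. z 0-43 mm: skirt, 63 mm outside, 52 mm inside diameter; above: the hub. The foot has four gaps 15 mm wide, 17 mm deep, towards the body's +x, +y, -x, -y. It starts nested over the lower one's hub, 46 mm up their axis, with about 2 mm side play.
- hub_end (a point): Centre of the upper coupling's hub end, 86 mm along its z from its origin, same axes. The hub (grip it here) is the last 43 mm, 48 to 49 mm outside diameter; its bore is 32.8 mm and runs 46 mm down from this end. The coupling is free of the lower one after 46 mm of travel along their common axis; pulled crooked, it drags the lower one along.
- coupling_low: The lower coupling, identical, same frame; it stands on the rack's leaning plate over a spindle (29 mm diameter, 72 mm long), and must stay there.
- rack: Fixed leaning rack on a 170 x 110 mm foot. Origin: on the table, 10 mm along its own -x from the foot's middle. The stack's axis leans 30 degrees from vertical, its top towards the rack's own -x (roughly to the robot). The stack's highest point is about 185 mm above the table.
- rack_seat (a point): Point on the rack's leaning plate, on the stack's axis, where the lower coupling's origin rests: 35 mm along the rack's x, 55 mm above the table. Axes as the rack's foot (z up).
- drive: Fixed turntable drive: white box 150 x 120 x 37 mm (x, y, z) with a round aluminium flange (84 mm diameter, top 45 mm above the table) and in its middle an upright steel shaft, 30 mm diameter. Origin: on the table under the shaft's axis; z up. The shaft can turn in the drive, but 1.5 N m of friction holds it.
- shaft_top (a point): Centre of the shaft's top, 141 mm above the table, on its axis; the top 6 mm are chamfered to 22 mm diameter. Axes as the drive's: this point does not show which way the shaft and its pin are turned.
- pin_mid (a point): Middle of the level steel cross pin through the shaft, 8 mm thick, 72 mm long, 55 mm above the table. Axes as the drive's: the pin's direction is not reported; it stands anywhere within 45 degrees either side of the drive's x axis. A coupling turned wrongly stops on it with its foot 14 mm above the flange; turning it 90 degrees in all surely passes the pin, and it drops when within about 6 degrees.
- drive_seat (a point): Where the coupling's origin is when it is fully home: on the shaft's axis, at the flange's top, 45 mm above the table; z up.
- screwdriver: Bystander: screwdriver 190 mm long, lying between rack and drive. Origin below its middle.
- core: Bystander: flat black ring core, 62 mm diameter, 22 mm high.
- attenuator: Bystander: aluminium attenuator with brass ends, 126 mm long, 40 mm high.
- meter: Bystander: hand-held meter 160 x 78 x 42 mm, lying.
- sample: Bystander: aluminium box 120 x 90 x 49 mm.
- terminator: Bystander: dark steel cylinder 44 mm diameter, 60 mm high, standing.
Not all that is in view belongs to the job. Leave any purple look-alike of the rack alone. What is shaped like the drive but green is not meant.

How it is judged:
On the way, in this order (a step that is already met when the one before it is completed fails the run):
1. the upper coupling is lifted off the stack by the fingers, the lower one stays seated (distance between coupling_top and coupling_low above 0.12 m and contact force between the fingers and coupling_top above 0.5 N and distance between coupling_low and rack_seat below 0.01 m), for 0.1 s.
2. held by the fingers, the coupling is upright over the shaft, its foot 8 to 30 mm above the flange (horizontal distance between coupling_top and drive_seat below 0.006 m and z of coupling_top in the frame of drive_seat between 0.008 and 0.03 m and angle between coupling_top's own z axis and vertical below 0.12 rad and contact force between the fingers and coupling_top above 0.5 N), for 0.1 s.
At the end, for the whole second after the job is handed in: The coupling taken from the top stands at rest and released on the drive's flange: its foot within 4 mm of the flange's height, its axis within 4 mm of the shaft's and within 0.06 rad of vertical, castellated end down; the lower coupling is within 10 mm of its seat on the rack (horizontal distance between coupling_top and drive_seat below 0.004 m and z of coupling_top in the frame of drive_seat between -0.004 and 0.004 m and angle between coupling_top's own z axis and vertical below 0.06 rad and linear speed of coupling_top below 0.02 m/s and distance between coupling_low and rack_seat below 0.01 m); the robot touches nothing.
It fails at once if the lower coupling is dragged more than 15 mm off its seat (distance between coupling_low and rack_seat above 0.015 m).
It fails at once if the coupling is rammed onto the drive (over 70 N) (contact force between coupling_top and drive above 70 N).
It fails at once if another thing on the table is moved by more than 40 mm (distance of any of screwdriver, core, attenuator, meter, sample, terminator from where it was at the start of the episode above 0.04 m).
It also fails if it takes over 58 s, if anything falls off the work surface, if the arm or the gripper's body presses on something with over 40 N, if the wrist force passes 120 N, or if a joint passes its speed limit or range.

## Working session

There is one attempt and no reset: what is moved stays moved. The work goes in short steps, Python scripts to look and compute and a tool call to move; the robot and the scene stay as the last step left them, time stands still between calls to the robot, and variables do not carry over. Pictures are saved under pics/ and viewed, about 8 in all and at most 12, crops included, and the job is handed in when it is done.

Besides the shell and the picture viewer there is one more tool, called after ">>>" as a command line: name --argument value ..., lists and objects as JSON in quotes. apply_moves: Moves the arm, as the interface text tells. Its arguments: {"type":"object","properties":{"series":{"type":"array","items":{"type":"object","properties":{"x":{"type":"number"},"y":{"type":"number"},"z":{"type":"number"},"wx":{"type":"number"},"wy":{"type":"number"},"wz":{"type":"number"},"fingers":{"type":"number"}}}},"force":{"type":"number"}},"required":["series"]}

```bash
ls; mkdir -p pics
python3 - <<'E'
from plant import *
import cv2,numpy as np
s=get_state();print({k:np.round(v,3) for k,v in s.items()})
for n in("side","top"):
    p,d=snapshot(n);cv2.imwrite(f"pics/{n}0.png",p[:,:,::-1]);np.save(f"{n}0.npy",d);m=camera_model(n);print(n,{k:np.round(v,4).tolist() for k,v in m.items()},(d>0).mean())
E
```

```text
pics
{'clock': np.float64(0.0), 'q': array([ 1.252,  0.69 , -0.195,  1.566,  0.157,  0.903, -0.215]), 'qd': array([ 0.001,  0.   , -0.002, -0.001,  0.001, -0.   , -0.   ]), 'joint_torque': array([ 1.0000e-03, -5.2756e+01, -1.2670e+00, -1.5343e+01, -5.3000e-02,
        6.0000e-03,  0.0000e+00]), 'tool_pos': array([ 0.216, -0.586,  0.238]), 'eef_rot': array([ 0.82 , -0.572, -0.001, -0.   ]), 'contact_force': array([-0.113,  0.103,  0.066]), 'moment': array([-0.003, -0.045, -0.017]), 'opening': np.float64(1.001)}
side {'camera_matrix': [[587.7239, 0.0, 313.8433], [0.0, 587.7239, 239.7608], [0.0, 0.0, 1.0]], 'dist_coeffs': [-0.0541, 0.0, 0.0, 0.0, 0.0], 'world_from_camera': [[-0.941, 0.2399, -0.2386, 0.2078], [-0.3383, -0.6742, 0.6565, 0.9201], [-0.0033, 0.6985, 0.7156, 1.1564], [0.0, 0.0, 0.0, 1.0]]} 0.9960872395833333
top {'camera_matrix': [[529.404, 0.0, 319.4101], [0.0, 529.404, 233.114], [0.0, 0.0, 1.0]], 'dist_coeffs': [-0.1572, 0.0, 0.0, 0.0, 0.0], 'world_from_camera': [[0.0091, 0.9916, -0.1286, 0.3952], [-1.0, 0.0088, -0.0032, -0.0388], [-0.0021, 0.1287, 0.9917, 1.326], [0.0, 0.0, 0.0, 1.0]]} 0.99599609375
```

View pics/side0.png

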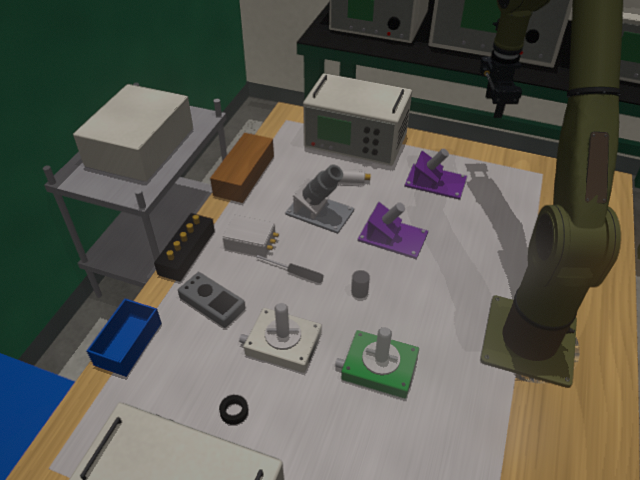

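View pics/top0.png

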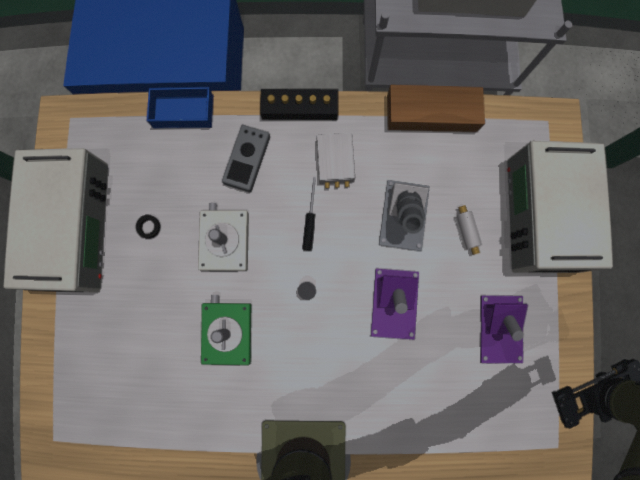

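The side view shows the stack at about (322,190) and the white drive's shaft at (282,320). In the top view the rack is at (405,215) and the drive at (223,240). Both views have depth, so I'll measure from point clouds.

```bash
cat > h.py <<'E'
from plant import *
import cv2,numpy as np
from scipy.optimize import least_squares
from scipy.spatial.transform import Rotation as R
def cloud(n,d):
    m=camera_model(n);K=np.array(m["camera_matrix"]);T=np.array(m["world_from_camera"])
    v,u=np.mgrid[:480,:640]
    q=cv2.undistortPoints(np.stack([u,v],-1).reshape(-1,1,2).astype(float),K,np.array(m["dist_coeffs"])).reshape(480,640,2)
    p=np.stack([q[...,0]*d,-q[...,1]*d,-d],-1)
    return p@T[:3,:3].T+T[:3,3]
def pix(n,P):
    m=camera_model(n);T=np.linalg.inv(np.array(m["world_from_camera"]))
    c=np.atleast_2d(P)@T[:3,:3].T+T[:3,3]
    return cv2.projectPoints(c*[1,-1,-1],np.zeros(3),np.zeros(3),np.array(m["camera_matrix"]),np.array(m["dist_coeffs"]))[0].reshape(-1,2)
def cyl(P,p0,a0,r):  # fit axis line of cylinder with radius r
    f=lambda x:np.linalg.norm(np.cross(P-[x[0],x[1],p0[2]],(a:=np.array([x[2],x[3],1])/np.linalg.norm([x[2],x[3],1]))),axis=1)-r
    s=least_squares(f,[p0[0],p0[1],a0[0]/a0[2],a0[1]/a0[2]],loss="soft_l1",f_scale=.001)
    a=np.array([s.x[2],s.x[3],1]);return np.array([s.x[0],s.x[1],p0[2]]),a/np.linalg.norm(a),np.median(abs(f(s.x)))
def circ(P,x0,r):
    s=least_squares(lambda x:np.hypot(*(P[:,:2]-x).T)-r,x0,loss="soft_l1",f_scale=.001);return s.x,np.median(abs(s.fun))
E
python3 - <<'E'
from h import *
from scipy.ndimage import binary_erosion
C={}
for n in("side","top"):
    d=np.load(n+"0.npy");C[n]=cloud(n,d)
    uv={"side":(282,320),"top":(217,235)}[n];print(n,"shaft px",C[n][uv[1],uv[0]].round(3))
    t=C[n][{"side":(430,400),"top":(350,150)}[n]];print("table",t.round(3))
    uv={"side":(322,185),"top":(410,210)}[n];print("stack px",C[n][uv[1],uv[0]].round(3))
c0=C["top"][235,217][:2]
for n in C:
    P=C[n].reshape(-1,3);h=np.hypot(*(P[:,:2]-c0).T)
    S=P[(h<.05)&(P[:,2]>.07)&(P[:,2]<.13)];print(n,"shaft",len(S),circ(S,c0,.015))
    S=P[(h<.05)&(P[:,2]>.133)];print("top",S[:,2].max(),S.mean(0),len(S))
c0=C["top"][210,410][:2]
for n in C:
    P=C[n].reshape(-1,3);h=np.hypot(*(P[:,:2]-c0).T);S=P[(h<.09)&(P[:,2]>.07)];print(n,len(S),S.min(0).round(3),S.max(0).round(3))
    F=P[(np.hypot(*(P[:,:2]-c0).T)<.16)&(P[:,2]>.004)&(P[:,2]<.02)]
    print("foot z",np.percentile(F[:,2],[10,50,90]),cv2.minAreaRect((F[:,:2]*1000).astype(np.float32)),len(F))
for n,(u,v) in {"side":(322,190),"top":(405,215)}.items():
    p=cv2.imread(f"pics/{n}0.png");z=cv2.resize(p[v-50:v+50,u-65:u+65],None,fx=3,fy=3,interpolation=2)
    u,v={"side":(282,325),"top":(223,240)}[n]
    y=cv2.resize(p[v-50:v+50,u-65:u+65],None,fx=3,fy=3,interpolation=2)
    cv2.imwrite(f"pics/c_{n}.png",np.hstack([z,y]))
cv2.imwrite("pics/c0.png",np.vstack([cv2.imread(f"pics/c_{n}.png") for n in C])[:600,:])
E
```

```text
side shaft px [0.54  0.214 0.108]
table [ 0.234  0.322 -0.004]
stack px [ 0.599 -0.222  0.13 ]
top shaft px [0.542 0.197 0.143]
table [0.267 0.389 0.001]
stack px [ 0.6   -0.238  0.161]
side shaft 216 (array([0.54649536, 0.20342338]), np.float64(0.0008017311386467347))
top 0.1461366351421487 [0.54448043 0.20738339 0.13935867] 127
top shaft 68 (array([0.54392088, 0.20665735]), np.float64(0.000387751888337934))
top 0.14720610105989484 [0.54305203 0.20431072 0.14006506] 119
side 957 [ 0.552 -0.297  0.07 ] [ 0.685 -0.211  0.182]
foot z [0.00441974 0.00870803 0.01390131] ((600.899169921875, -231.91024780273438), (309.3993835449219, 301.8078308105469), 20.94053840637207) 2013
top 1114 [ 0.549 -0.297  0.07 ] [ 0.682 -0.215  0.183]
foot z [0.00445218 0.00833028 0.01323244] ((603.9035034179688, -235.69363403320312), (310.1524963378906, 314.9559631347656), 1.7700971364974976) 2651
```

View pics/c0.png

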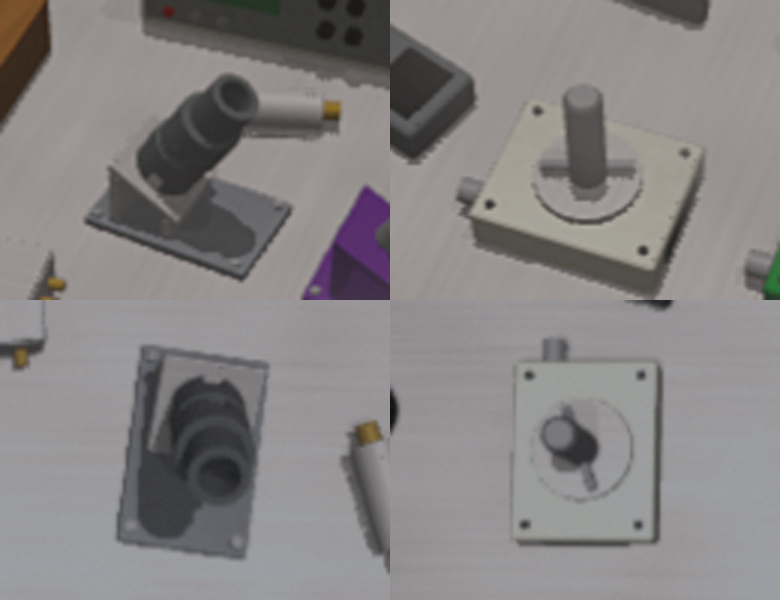

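Run:
```python
from h import *
def rayplane(n,uv,z):
    m=camera_model(n);T=np.array(m["world_from_camera"])
    q=cv2.undistortPoints(np.array(uv,float).reshape(-1,1,2),np.array(m["camera_matrix"]),np.array(m["dist_coeffs"])).reshape(-1,2)
    r=np.c_[q[:,0],-q[:,1],-np.ones(len(q))]@T[:3,:3].T;o=T[:3,3];return (o+r*((z-o[2])/r[:,2])[:,None])[:,:2]
# foot corners, top view (crop px /3 + offset)
tc=np.array([[147,47],[268,62],[245,257],[118,242]])/3+[340,165]-.33
w=rayplane("top",tc,.01);print("rack foot",w.round(4),"side",np.linalg.norm(np.roll(w,-1,0)-w,axis=1).round(4),"mid",w.mean(0))
sc=np.array([[85,218],[None or 240,275],[292,207]])/3+[257,140]-.33
print("side foot",rayplane("side",sc,.01).round(4))
x=(w[0]+w[1]-w[2]-w[3]);yaw=np.arctan2(x[1],x[0]);print("yaw deg",np.degrees(yaw))
dc=np.array([[515,363],[660,363],[658,543],[514,540]]);dc=(dc-[390,300])/3+[158,190]-.33
w2=rayplane("top",dc,.037);print("drive",w2.round(4),w2.mean(0));x=(w2[0]+w2[1]-w2[2]-w2[3]);print(np.degrees(np.arctan2(x[1],x[0])))
# pin
e=(np.array([[567,408],[593,490]])-[390,300])/3+[158,190]-.33
p=rayplane("top",e,.059);print("pin",p,p.mean(0),np.degrees(np.arctan2(*(p[0]-p[1])[::-1])))
e=(np.array([[540,170],[635,168]])-[390,0])/3+[217,275]-.33
p=rayplane("side",e,.057);print("pin side",p,p.mean(0),np.degrees(np.arctan2(*(p[0]-p[1])[::-1])))
# shaft tip & flange circle
e=(np.array([[562,436]])-[390,300])/3+[158,190]-.33;print("tip top",rayplane("top",e,.141))
e=(np.array([[584,97]])-[390,0])/3+[217,275]-.33;print("tip side",rayplane("side",e,.141))
e=(np.array([[582,450]])-[390,300])/3+[158,190]-.33;print("flange c top",rayplane("top",e,.045))
# stack: hub end
e=(np.array([[217,475]])-[0,300])/3+[340,165]-.33;m=w.mean(0);
a=np.array([-.5*np.cos(yaw),-.5*np.sin(yaw),.866])
seat=np.array([*(m+np.array([.025*np.cos(yaw),.025*np.sin(yaw)])),.055])
hub=seat+a*.132;print("seat",seat,"axis",a,"hub_end pred",hub,"pix",pix("top",hub),pix("side",hub), "seen",e,np.array([235,95])/3+[257,140]-.33)
A=[];
for n in("side","top"):
    P=cloud(n,np.load(n+"0.npy")).reshape(-1,3);q=P-seat;t=q@a;r=np.linalg.norm(q-t[:,None]*a,axis=1)
    for nm,lo,hi,rr in(("hub",.096,.128,.02425),("skirt",.052,.084,.0315),("lowskirt",.006,.04,.0315)):
        S=P[(t>lo)&(t<hi)&(r<.045)&(r>.017)];
        x,_,_=np.linalg.svd(np.eye(3)-np.outer(a,a));B=x[:,:2]
        s=least_squares(lambda o:np.linalg.norm((S-seat)@B-o,axis=1)-rr,[0,0],loss="soft_l1",f_scale=.001)
        print(n,nm,len(S),"offset world",(B@s.x).round(4),np.median(abs(s.fun)).round(4))
```

```text
rack foot [[ 0.7032 -0.2099]
 [ 0.6915 -0.3136]
 [ 0.5246 -0.2908]
 [ 0.5364 -0.184 ]] side [0.1043 0.1685 0.1074 0.1688] mid [ 0.61391354 -0.24959421]
side foot [[ 0.7046 -0.2071]
 [ 0.5415 -0.1834]
 [ 0.5234 -0.2879]]
yaw deg -8.293728010884482
drive [[0.6162 0.265 ]
 [0.6169 0.1436]
 [0.4683 0.1414]
 [0.4692 0.2603]] [0.54266308 0.20256224]
1.3392434715339585
pin [[0.575614   0.2154434 ]
 [0.50911474 0.19202623]] [0.54236437 0.20373482] 19.39929667709426
pin side [[0.57691192 0.2211371 ]
 [0.50978414 0.19514498]] [0.54334803 0.20814104] 21.16658932333636
tip top [[0.54249895 0.20208056]]
tip side [[0.54376231 0.2044622 ]]
flange c top [[0.54305924 0.20466277]]
seat [ 0.63865208 -0.2532004   0.055     ] axis [-0.49477079  0.07212394  0.866     ] hub_end pred [ 0.57334233 -0.24368004  0.169312  ] pix [[413.482494   221.38672908]] [[333.82465103 170.83612419]] seen [[412.00333333 223.00333333]] [335.00333333 171.33666667]
side hub 200 offset world [-0.0016  0.0002 -0.001 ] 0.0019
side skirt 168 offset world [-0.0011 -0.0011 -0.0005] 0.0012
side lowskirt 163 offset world [ 0.0014 -0.0008  0.0009] 0.0014
top hub 169 offset world [-0.0025 -0.0002 -0.0014] 0.0032
top skirt 129 offset world [-0.0031  0.001  -0.0019] 0.0007
top lowskirt 106 offset world [-0.0005  0.001  -0.0004] 0.0007
```

Everything agrees to within about 2 mm. Hub end is near (0.571,-0.244,0.168), the shaft near (0.543,0.204), and the pin yaw is about 20°. Next is a helper that works out rows to a target pose.

```bash
cat >> h.py <<'E'
from scipy.linalg import logm,expm
def cur():
    s=get_state();T=np.eye(4);T[:3,:3]=R.from_quat(s["eef_rot"]).as_matrix();T[:3,3]=s["tool_pos"];return T
def pose(z,x,p):
    z=np.array(z,float);z/=np.linalg.norm(z);x=np.array(x,float);x-=z*(x@z);x/=np.linalg.norm(x)
    T=np.eye(4);T[:3,:3]=np.c_[x,np.cross(z,x),z];T[:3,3]=p;return T
def plan(T1,N=None,mm=45,deg=9):
    T0=cur();D=np.linalg.inv(T0)@T1;w=R.from_matrix(D[:3,:3]).magnitude();d=np.linalg.norm(D[:3,3])
    N=N or int(max(1,np.ceil(d*1000/mm),np.ceil(np.degrees(w)/deg)));E=np.real(expm(logm(D)/N))
    print("dist mm %.1f deg %.1f N %d"%(d*1000,np.degrees(w),N),"row xyz",(E[:3,3]/.8).round(4),"w",(R.from_matrix(E[:3,:3]).as_rotvec()/np.pi).round(4))
    T=T0.copy();tr=[]
    for i in range(N):T=T@E;tr.append(T[:3,3].round(3).tolist())
    print("path",tr[::2])
def st():
    s=get_state();print({k:np.round(s[k],3).tolist() for k in("clock","q","tool_pos","contact_force","moment","opening")})
yaw=np.radians(-8.3)
a=np.array([-.5*np.cos(yaw),-.5*np.sin(yaw),np.sqrt(.75)])
hub=np.array([.5718,-.2437,.1685]);xr=[np.sin(yaw),-np.cos(yaw),0]
shaft=np.array([.5433,.2040])
E
python3 -c "
from h import *
st();plan(pose(-a,xr,hub+.08*a))"
```

```text
{'clock': 0.1, 'q': [1.252, 0.69, -0.195, 1.566, 0.157, 0.903, -0.215], 'tool_pos': [0.216, -0.586, 0.238], 'contact_force': [-0.333, 0.505, -0.449], 'moment': [-0.037, -0.012, 0.007], 'opening': 0.999}
dist mm 470.4 deg 41.2 N 11 row xyz [-0.035  -0.0406  0.0091] w [0.0148 0.0038 0.0141]
path [[0.236, -0.548, 0.231], [0.284, -0.476, 0.22], [0.338, -0.409, 0.215], [0.398, -0.346, 0.216], [0.463, -0.289, 0.223], [0.532, -0.238, 0.238]]
```

>>> apply_moves --series '[{"x":-0.035,"y":-0.0406,"z":0.0,"wx":0.0148,"wy":0.0038,"wz":0.0141,"fingers":1},{"x":-0.035,"y":-0.0406,"z":0.0091,"wx":0.0148,"wy":0.0038,"wz":0.0141,"fingers":1},{"x":-0.035,"y":-0.0406,"z":0.0091,"wx":0.0148,"wy":0.0038,"wz":0.0141,"fingers":1},{"x":-0.035,"y":-0.0406,"z":0.0091,"wx":0.0148,"wy":0.0038,"wz":0.0141,"fingers":1},{"x":-0.035,"y":-0.0406,"z":0.0091,"wx":0.0148,"wy":0.0038,"wz":0.0141,"fingers":1},{"x":-0.035,"y":-0.0406,"z":0.0091,"wx":0.0148,"wy":0.0038,"wz":0.0141,"fingers":1},{"x":-0.035,"y":-0.0406,"z":0.0091,"wx":0.0148,"wy":0.0038,"wz":0.0141,"fingers":1},{"x":-0.035,"y":-0.0406,"z":0.0091,"wx":0.0148,"wy":0.0038,"wz":0.0141,"fingers":1}]'

```text
clock: 1.1
tool_pos: [0.4349, -0.3127, 0.224]
eef_rot: [-0.685, 0.703, -0.146, 0.127]
contact_force: [-0.2, 0.3, -0.4]
opening: 1.002
```

```bash
python3 -c "
from h import *
st();plan(pose(-a,xr,hub+.06*a))"
```

```text
{'clock': 1.1, 'q': [0.879, 0.532, -0.325, 2.155, -0.234, 0.145, -0.747], 'tool_pos': [0.435, -0.313, 0.224], 'contact_force': [-0.248, 0.3, -0.35], 'moment': [0.027, 0.38, -0.046], 'opening': 1.002}
dist mm 130.0 deg 10.2 N 3 row xyz [-0.0336 -0.0382  0.0187] w [0.0143 0.0033 0.0119]
path [[0.47, -0.287, 0.221], [0.542, -0.239, 0.22]]
```

>>> apply_moves --series '[{"x":-0.0336,"y":-0.0382,"z":0.0187,"wx":0.0143,"wy":0.0033,"wz":0.0119},{"x":-0.0336,"y":-0.0382,"z":0.0187,"wx":0.0143,"wy":0.0033,"wz":0.0119},{"x":-0.0336,"y":-0.0382,"z":0.0187,"wx":0.0143,"wy":0.0033,"wz":0.0119},{"x":0}]'

```text
schema error: expected keys x, y, z, wx, wy, wz, fingers
```

Run:
```python
from h import *
st();plan(pose(-a,xr,hub+.06*a));print(cur().round(4).tolist())
I=[]
for n in("side","top"):
    p,d=snapshot(n);np.save(n+"1.npy",d);h=pix(n,hub)[0].astype(int)
    I.append(cv2.resize(p[h[1]-50:h[1]+50,h[0]-65:h[0]+65,::-1],None,fx=3,fy=3,interpolation=2))
cv2.imwrite("pics/1.png",np.hstack(I))
```

```text
{'clock': 1.1, 'q': [0.879, 0.532, -0.325, 2.155, -0.234, 0.145, -0.747], 'tool_pos': [0.435, -0.313, 0.224], 'contact_force': [-0.248, 0.3, -0.35], 'moment': [0.027, 0.38, -0.046], 'opening': 1.002}
dist mm 130.0 deg 10.2 N 3 row xyz [-0.0336 -0.0382  0.0187] w [0.0143 0.0033 0.0119]
path [[0.47, -0.287, 0.221], [0.542, -0.239, 0.22]]
[[-0.0306, -0.9255, 0.3774, 0.4349], [-0.9993, 0.0202, -0.0315, -0.3127], [0.0215, -0.3781, -0.9255, 0.224], [0.0, 0.0, 0.0, 1.0]]
```

View pics/1.png

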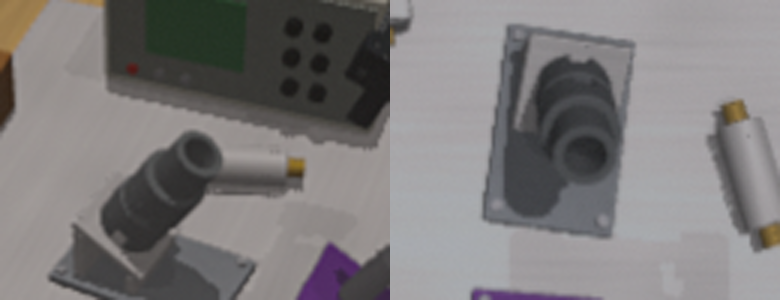

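Schema needs all the keys. The crops show the ring centre at about (201,153) in the side crop and (583,155) in the top crop. I'll triangulate it, then continue.

>>> apply_moves --series '[{"x":-0.0336,"y":-0.0382,"z":0.0187,"wx":0.0143,"wy":0.0033,"wz":0.0119,"fingers":1},{"x":-0.0336,"y":-0.0382,"z":0.0187,"wx":0.0143,"wy":0.0033,"wz":0.0119,"fingers":1},{"x":-0.0336,"y":-0.0382,"z":0.0187,"wx":0.0143,"wy":0.0033,"wz":0.0119,"fingers":1},{"x":0,"y":0,"z":0,"wx":0,"wy":0,"wz":0,"fingers":1}]'

```text
clock: 1.7
tool_pos: [0.5112, -0.261, 0.2272]
eef_rot: [-0.662, 0.714, -0.171, 0.154]
contact_force: [-0.4, -0.5, 0.4]
opening: 1.003
```

Run:
```python
from h import *
o={}
for n,c in(("side",(201,153)),("top",(583-390,155))):
    h=pix(n,hub)[0].astype(int);o[n]=np.array(c)/3-.33+h-[65,50];print(n,o[n],pix(n,hub)[0])
s=least_squares(lambda p:np.r_[pix("side",p)[0]-o["side"],pix("top",p)[0]-o["top"]],hub);print("tri",s.x,s.fun, "perp/along", (s.x-hub)@a, s.x-hub-((s.x-hub)@a)*a)
# cloud at hub (images 1): 
A=[]
for n in("side","top"):
  for k in "01":
    P=cloud(n,np.load(n+k+".npy")).reshape(-1,3);q=P-hub;t=q@a;r=np.linalg.norm(q-t[:,None]*a,axis=1)
    S=P[(t>-.03)&(t<-.006)&(r<.03)&(r>.018)];A.append(S)
    E=t[(r<.022)&(r>.018)&(t>-.015)&(t<.015)];print(n,k,"end",np.median(E),len(E))
S=np.vstack(A);B=np.linalg.svd(np.eye(3)-np.outer(a,a))[0][:,:2]
s=least_squares(lambda o:np.linalg.norm((S-hub)@B-o,axis=1)-.02425,[0,0],loss="soft_l1",f_scale=.001);print("cloud off",B@s.x,np.median(abs(s.fun)))
st();plan(pose(-a,xr,hub+.06*a))
```

```text
side [335.67 171.67] [334.37252359 171.19404651]
top [412.00333333 223.33666667] [413.43848517 222.12832843]
tri [ 0.56804956 -0.24016556  0.17081088] [-0.35351283 -0.06024187  0.06056329  0.29429577] perp/along 0.0041119673478242184 [-0.00171599  0.00323765 -0.00125019]
side 0 end -0.0021655723467617757 67
side 1 end -0.0015701569804625446 78
top 0 end -0.0015232535777978408 129
top 1 end -0.0006891322898431306 140
cloud off [-0.00110137 -0.00034343 -0.00060059] 0.0019148158105584002
{'clock': 1.7, 'q': [0.659, 0.547, -0.256, 2.144, -0.835, 0.046, -0.351], 'tool_pos': [0.511, -0.261, 0.227], 'contact_force': [-0.428, -0.55, 0.377], 'moment': [0.066, 0.429, 0.015], 'opening': 1.003}
dist mm 38.4 deg 5.2 N 1 row xyz [-0.03   -0.029   0.0237] w [0.0189 0.0084 0.0199]
path [[0.542, -0.239, 0.22]]
```

J6 is at its lower limit near the 30° lean. The jaw axis is perpendicular to the lean plane, so I can pitch the tool about it. I'll use a 20° tool lean, which still grips the hub along the pads.

```bash
cat >> h.py <<'E'
hub=np.array([.5705,-.2430,.1677])
L=np.radians(20);tz=np.array([np.sin(L)*np.cos(yaw),np.sin(L)*np.sin(yaw),-np.cos(L)])
def gp(up):return pose(tz,xr,hub+(up-.017)*a+.019*tz)
E
python3 -c "
from h import *
plan(gp(.07),mm=30,deg=4);print(gp(.07)[:3,3],gp(0)[:3,3])"
```

```text
dist mm 54.7 deg 7.7 N 2 row xyz [-0.0154 -0.0129  0.0277] w [-0.0183  0.0033  0.0103]
path [[0.531, -0.25, 0.212]]
[ 0.55070788 -0.24011264  0.19574519] [ 0.58534129 -0.24516511  0.13512341]
```

>>> apply_moves --series '[{"x":-0.0077,"y":-0.0065,"z":0.0138,"wx":-0.0092,"wy":0.0017,"wz":0.0052,"fingers":1},{"x":-0.0077,"y":-0.0065,"z":0.0138,"wx":-0.0092,"wy":0.0017,"wz":0.0052,"fingers":1},{"x":-0.0077,"y":-0.0065,"z":0.0138,"wx":-0.0092,"wy":0.0017,"wz":0.0052,"fingers":1},{"x":-0.0077,"y":-0.0065,"z":0.0138,"wx":-0.0092,"wy":0.0017,"wz":0.0052,"fingers":1},{"x":0,"y":0,"z":0,"wx":0,"wy":0,"wz":0,"fingers":1}]'

```text
clock: 2.33
tool_pos: [0.5431, -0.2486, 0.192]
eef_rot: [-0.642, 0.748, -0.129, 0.106]
contact_force: [-0.6, 0.1, -0.0]
opening: 1.001
```

```bash
python3 -c "
from h import *
st();plan(gp(.07),mm=30,deg=4);plan(gp(0),mm=15)"
```

```text
{'clock': 2.325, 'q': [0.293, 0.633, 0.157, 2.03, -0.828, 0.228, -0.532], 'tool_pos': [0.543, -0.249, 0.192], 'contact_force': [-0.584, 0.052, -0.004], 'moment': [0.136, 0.335, 0.028], 'opening': 1.001}
dist mm 12.0 deg 1.1 N 1 row xyz [-0.0119 -0.0089 -0.002 ] w [ 0.0046 -0.0032 -0.0018]
path [[0.551, -0.24, 0.196]]
dist mm 70.9 deg 1.1 N 5 row xyz [-0.0025 -0.005   0.0168] w [ 0.0009 -0.0006 -0.0004]
path [[0.551, -0.248, 0.181], [0.568, -0.247, 0.158], [0.585, -0.245, 0.135]]
```

>>> apply_moves --series '[{"x":-0.006,"y":-0.0045,"z":-0.001,"wx":0.0023,"wy":-0.0016,"wz":-0.0009,"fingers":1},{"x":-0.006,"y":-0.0045,"z":-0.001,"wx":0.0023,"wy":-0.0016,"wz":-0.0009,"fingers":1},{"x":0,"y":0,"z":0,"wx":0,"wy":0,"wz":0,"fingers":1}]'

```text
clock: 2.7
tool_pos: [0.5481, -0.2423, 0.1964]
eef_rot: [-0.643, 0.746, -0.132, 0.113]
contact_force: [-0.1, -0.3, -0.2]
opening: 0.996
```

```bash
python3 -c "
from h import *
st();plan(gp(.07),mm=30,deg=4);plan(gp(0),mm=12)"
```

```text
{'clock': 2.7, 'q': [0.297, 0.625, 0.137, 2.031, -0.839, 0.22, -0.526], 'tool_pos': [0.548, -0.242, 0.196], 'contact_force': [-0.114, -0.34, -0.234], 'moment': [0.092, 0.329, -0.021], 'opening': 0.996}
dist mm 3.4 deg 0.2 N 1 row xyz [-0.0032 -0.0023  0.0017] w [ 0.     -0.0004 -0.0008]
path [[0.551, -0.24, 0.196]]
dist mm 71.7 deg 0.2 N 6 row xyz [-0.0005 -0.0029  0.0146] w [ 0.     -0.0001 -0.0001]
path [[0.554, -0.243, 0.186], [0.567, -0.244, 0.166], [0.579, -0.245, 0.145]]
```

>>> apply_moves --series '[{"x":-0.0025,"y":-0.003,"z":0.0146,"wx":0,"wy":0,"wz":0,"fingers":1},{"x":-0.0005,"y":-0.0029,"z":0.0146,"wx":0,"wy":0,"wz":0,"fingers":1},{"x":-0.0005,"y":-0.0029,"z":0.0146,"wx":0,"wy":0,"wz":0,"fingers":1},{"x":-0.0005,"y":-0.0029,"z":0.0146,"wx":0,"wy":0,"wz":0,"fingers":1},{"x":0,"y":0,"z":0,"wx":0,"wy":0,"wz":0,"fingers":1}]'

```text
clock: 3.32
tool_pos: [0.5745, -0.2432, 0.152]
eef_rot: [-0.643, 0.746, -0.131, 0.113]
contact_force: [-1.5, 0.4, 0.1]
opening: 1.004
```

```bash
python3 -c "
from h import *
st();plan(gp(0),mm=12)"
```

```text
{'clock': 3.325, 'q': [0.336, 0.719, 0.049, 1.993, -0.874, 0.139, -0.501], 'tool_pos': [0.575, -0.243, 0.152], 'contact_force': [-1.54, 0.439, 0.059], 'moment': [0.078, 0.378, 0.013], 'opening': 1.004}
dist mm 20.2 deg 0.2 N 2 row xyz [ 0.0002 -0.0028  0.0123] w [ 0.0001 -0.0001 -0.0005]
path [[0.58, -0.244, 0.144]]
```

>>> apply_moves --series '[{"x":0.0002,"y":-0.0028,"z":0.0123,"wx":0,"wy":0,"wz":0,"fingers":1},{"x":0.0002,"y":-0.0028,"z":0.0123,"wx":0,"wy":0,"wz":0,"fingers":1},{"x":0,"y":0,"z":0,"wx":0,"wy":0,"wz":0,"fingers":1}]'

```text
clock: 3.7
tool_pos: [0.5861, -0.2454, 0.134]
eef_rot: [-0.643, 0.746, -0.131, 0.113]
contact_force: [0.3, 0.3, -0.3]
opening: 1.002
```

Run:
```python
from h import *
st();plan(gp(0),mm=12)
I=[]
for n in("side","top"):
    p,d=snapshot(n);h=pix(n,hub)[0].astype(int)
    I.append(cv2.resize(p[h[1]-60:h[1]+60,h[0]-65:h[0]+65,::-1],None,fx=3,fy=3,interpolation=2))
cv2.imwrite("pics/2.png",np.hstack(I))
```

```text
{'clock': 3.7, 'q': [0.348, 0.759, 0.022, 1.969, -0.882, 0.114, -0.494], 'tool_pos': [0.586, -0.245, 0.134], 'contact_force': [0.28, 0.296, -0.262], 'moment': [0.053, 0.279, 0.009], 'opening': 1.002}
dist mm 1.4 deg 0.2 N 1 row xyz [-0.0002  0.0004 -0.0017] w [ 0.0002 -0.0004 -0.0011]
path [[0.585, -0.245, 0.135]]
```

View pics/2.png

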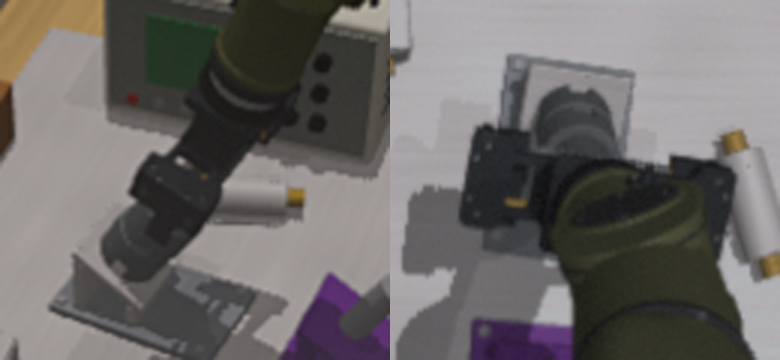

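The gripper straddles the hub in both views (side crop about (170,200), top crop about (600,170)). Closing.

>>> apply_moves --series '[{"x":0,"y":0,"z":0,"wx":0,"wy":0,"wz":0,"fingers":0.3},{"x":0,"y":0,"z":0,"wx":0,"wy":0,"wz":0,"fingers":0.2},{"x":0,"y":0,"z":0,"wx":0,"wy":0,"wz":0,"fingers":-1},{"x":0,"y":0,"z":0,"wx":0,"wy":0,"wz":0,"fingers":-1},{"x":0,"y":0,"z":0,"wx":0,"wy":0,"wz":0,"fingers":-1}]' --force 35

```text
clock: 4.42
tool_pos: [0.5859, -0.2456, 0.1356]
eef_rot: [-0.643, 0.746, -0.132, 0.113]
contact_force: [0.7, -0.2, 0.6]
opening: 0.539
```

```bash
python3 -c "
from h import *
st();T=cur()
print('a in tool',T[:3,:3].T@a);T[:3,3]+=.03*a;plan(T,mm=10)"
```

```text
{'clock': 4.425, 'q': [0.347, 0.756, 0.023, 1.97, -0.882, 0.114, -0.494], 'tool_pos': [0.586, -0.246, 0.136], 'contact_force': [0.73, -0.156, 0.556], 'moment': [0.101, 0.305, -0.038], 'opening': 0.539}
a in tool [ 0.00252572  0.17276554 -0.98495974]
dist mm 30.0 deg 0.0 N 3 row xyz [ 0.      0.0022 -0.0123] w [0. 0. 0.]
path [[0.581, -0.245, 0.144], [0.571, -0.243, 0.162]]
```

>>> apply_moves --series '[{"x":0,"y":0.0022,"z":-0.0123,"wx":0,"wy":0,"wz":0,"fingers":-1},{"x":0,"y":0.0022,"z":-0.0123,"wx":0,"wy":0,"wz":0,"fingers":-1}]'

```text
clock: 4.68
tool_pos: [0.5753, -0.2441, 0.153]
eef_rot: [-0.643, 0.746, -0.132, 0.113]
contact_force: [1.0, -0.7, -1.9]
opening: 0.542
```

```bash
cat >> h.py <<'E'
T0=pose(tz,xr,[.5859,-.2456,.1356]);T0[:3,:3]=R.from_quat([-0.643,0.746,-0.132,0.113]).as_matrix()
def pull(d):
    T=T0.copy();T[:3,3]+=d*a;return T
E
python3 -c "
from h import *
st();T=cur();q=T[:3,3]-T0[:3,3];print('along',q@a,'perp',q-q@a*a);plan(pull(.05),mm=10)"
```

```text
{'clock': 4.675, 'q': [0.333, 0.718, 0.054, 1.99, -0.875, 0.143, -0.501], 'tool_pos': [0.575, -0.244, 0.153], 'contact_force': [0.963, -0.675, -1.928], 'moment': [0.054, 0.338, -0.029], 'opening': 0.542}
along 0.02042632137926494 perp [-5.22691395e-04  4.19790259e-05 -3.02113856e-04]
dist mm 29.6 deg 0.1 N 3 row xyz [ 0.      0.0019 -0.0122] w [ 0.      0.     -0.0001]
path [[0.571, -0.243, 0.162], [0.561, -0.242, 0.179]]
```

>>> apply_moves --series '[{"x":0,"y":0.0019,"z":-0.0122,"wx":0,"wy":0,"wz":0,"fingers":-1},{"x":0,"y":0.002,"z":-0.0122,"wx":0,"wy":0,"wz":0,"fingers":-1},{"x":0,"y":0.0022,"z":-0.0123,"wx":0,"wy":0,"wz":0,"fingers":-1},{"x":0,"y":0.0022,"z":-0.0123,"wx":0,"wy":0,"wz":0,"fingers":-1}]'

```text
clock: 5.18
tool_pos: [0.5533, -0.2404, 0.1902]
eef_rot: [-0.643, 0.746, -0.131, 0.113]
contact_force: [1.1, -0.2, -1.9]
opening: 0.539
```

```bash
python3 -c "
from h import *
st();T=cur();q=T[:3,3]-T0[:3,3];print('along',q@a,'perp',q-q@a*a);plan(pull(.12),mm=20)"
```

```text
{'clock': 5.175, 'q': [0.293, 0.639, 0.132, 2.025, -0.85, 0.212, -0.523], 'tool_pos': [0.553, -0.24, 0.19], 'contact_force': [1.092, -0.21, -1.86], 'moment': [0.15, 0.49, -0.008], 'opening': 0.539}
along 0.06378622804022124 perp [-0.0010732   0.00056846 -0.0006605 ]
dist mm 56.2 deg 0.1 N 3 row xyz [ 0.0002  0.0035 -0.0232] w [ 0.0002  0.0001 -0.0001]
path [[0.544, -0.239, 0.207], [0.527, -0.237, 0.24]]
```

Free of the lower one (64 mm of travel). Continuing up.

>>> apply_moves --series '[{"x":0,"y":0.0035,"z":-0.0232,"wx":0,"wy":0,"wz":0,"fingers":-1},{"x":0,"y":0.0035,"z":-0.0232,"wx":0,"wy":0,"wz":0,"fingers":-1},{"x":0,"y":0.0035,"z":-0.0232,"wx":0,"wy":0,"wz":0,"fingers":-1},{"x":0,"y":0.0035,"z":-0.04,"wx":0,"wy":0,"wz":0,"fingers":-1},{"x":0,"y":0,"z":-0.03,"wx":0,"wy":0,"wz":0,"fingers":-1}]'

```text
clock: 5.8
tool_pos: [0.5014, -0.2316, 0.2948]
eef_rot: [-0.643, 0.747, -0.129, 0.113]
contact_force: [0.9, -0.1, -2.2]
opening: 0.537
```

Run:
```python
from h import *
st();T=cur();print(T.round(3).tolist())
I=[]
for n in("side","top"):
    p,d=snapshot(n);np.save(n+"2.npy",d);cv2.imwrite(f"pics/f2{n}.png",p[:,:,::-1]);h=pix(n,T[:3,3])[0].astype(int)
    I.append(cv2.resize(p[h[1]-60:h[1]+60,h[0]-65:h[0]+65,::-1],None,fx=3,fy=3,interpolation=2))
cv2.imwrite("pics/3.png",np.hstack(I))
```

```text
{'clock': 5.8, 'q': [0.124, 0.434, 0.41, 2.044, -0.68, 0.452, -0.666], 'tool_pos': [0.501, -0.232, 0.295], 'contact_force': [0.936, -0.116, -2.208], 'moment': [0.107, 0.444, -0.026], 'opening': 0.537}
[[-0.148, -0.931, 0.334, 0.501], [-0.989, 0.14, -0.047, -0.232], [-0.003, -0.338, -0.941, 0.295], [0.0, 0.0, 0.0, 1.0]]
```

View pics/3.png

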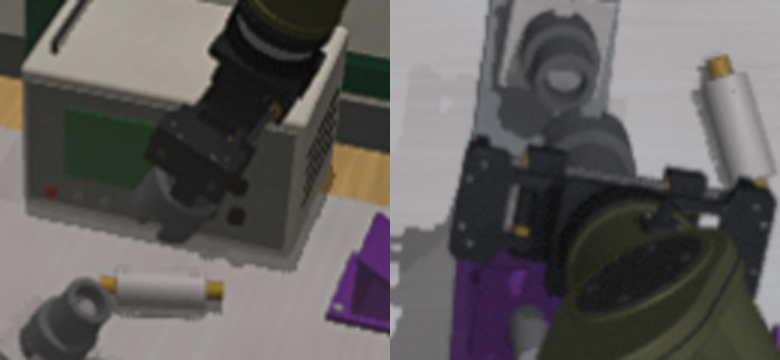

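The lower coupling stays seated (side crop about (65,320)) and the upper one is held straight. Next I take it to above the shaft with its axis upright.

```bash
cat >> h.py <<'E'
c=T0[:3,:3].T@a;ot=np.array([0,0,-.019])-.069*c
def over(z,psi,dxy=(0,0)):  # coupling upright, origin at shaft+dxy, height z, jaw x at world yaw psi deg
    ex=np.array([1,0,0])-c[0]*c;ex/=np.linalg.norm(ex);p=np.radians(psi);X=np.array([np.cos(p),np.sin(p),0]);Z=np.array([0,0,1.])
    T=np.eye(4);T[:3,:3]=np.c_[X,np.cross(Z,X),Z]@np.c_[ex,np.cross(c,ex),c].T
    T[:3,3]=np.r_[shaft+dxy,z]-T[:3,:3]@ot;return T
def cpl():  # expected coupling origin and axis
    T=cur();print("coupling org",(T[:3,:3]@ot+T[:3,3]).round(4),"axis",(T[:3,:3]@c).round(4),"jaw yaw",np.degrees(np.arctan2(T[1,0],T[0,0])).round(1))
E
python3 - <<'E'
from h import *
cpl();plan(over(.185,-98),mm=32)
# check coupling axis by cloud of skirt and gap view
T=cur();o=T[:3,:3]@ot+T[:3,3];ax=T[:3,:3]@c;A=[]
for n in("side","top"):
    P=cloud(n,np.load(n+"2.npy")).reshape(-1,3);q=P-o;t=q@ax;r=np.linalg.norm(q-t[:,None]*ax,axis=1)
    S=P[(t>.0)&(t<.036)&(r<.04)&(r>.02)];A.append(S);print(n,len(S),np.sort(t[(r<.034)&(r>.02)&(t>-.03)&(t<.03)])[:5].round(4))
S=np.vstack(A)
print(cyl(S,o+ax*.018,ax,.0315),o+ax*.018,ax)
B=np.linalg.svd(np.eye(3)-np.outer(ax,ax))[0][:,:2]
for S in A+[S]:
  s=least_squares(lambda u:np.linalg.norm((S-o)@B-u,axis=1)-.0315,[0,0],loss="soft_l1",f_scale=.001);print(B@s.x)
E
```

```text
coupling org [ 0.5302 -0.2364  0.254 ] axis [-0.4942  0.07    0.8665] jaw yaw -98.5
dist mm 442.7 deg 29.9 N 14 row xyz [-0.0391  0.0029  0.0052] w [-0.0119  0.0001 -0.0002]
path [[0.506, -0.201, 0.291], [0.514, -0.139, 0.282], [0.52, -0.077, 0.273], [0.526, -0.015, 0.264], [0.531, 0.048, 0.256], [0.535, 0.11, 0.247], [0.538, 0.173, 0.239]]
side 236 [-0.0052 -0.0017 -0.0014 -0.0008 -0.0005]
top 163 [-0.0013  0.0012  0.0029  0.0031  0.0031]
(array([ 0.52013454, -0.2351392 ,  0.26961968]), array([-0.50723495,  0.06058258,  0.85967579]), np.float64(0.0009151673339519335)) [ 0.52127726 -0.23509676  0.26961968] [-0.4942497   0.06997889  0.86649881]
[-0.00083091 -0.00061154 -0.00042456]
[-0.00101536  0.00080443 -0.00064412]
[-8.92202962e-04 -8.52230119e-05 -5.02028651e-04]
```

>>> apply_moves --series '[{"x":-0.0391,"y":0.003,"z":0.005,"wx":-0.012,"wy":0,"wz":0,"fingers":-1},{"x":-0.0391,"y":0.003,"z":0.005,"wx":-0.012,"wy":0,"wz":0,"fingers":-1},{"x":-0.0391,"y":0.003,"z":0.005,"wx":-0.012,"wy":0,"wz":0,"fingers":-1},{"x":-0.0391,"y":0.003,"z":0.005,"wx":-0.012,"wy":0,"wz":0,"fingers":-1},{"x":-0.0391,"y":0.003,"z":0.005,"wx":-0.012,"wy":0,"wz":0,"fingers":-1},{"x":-0.0391,"y":0.003,"z":0.005,"wx":-0.012,"wy":0,"wz":0,"fingers":-1},{"x":-0.0391,"y":0.003,"z":0.005,"wx":-0.012,"wy":0,"wz":0,"fingers":-1},{"x":-0.0391,"y":0.003,"z":0.005,"wx":-0.012,"wy":0,"wz":0,"fingers":-1}]'

```text
clock: 6.9
tool_pos: [0.5275, 0.0243, 0.2544]
eef_rot: [-0.652, 0.758, -0.012, 0.011]
contact_force: [0.0, 0.1, -1.9]
opening: 0.542
```

Run:
```python
from h import *
st();cpl();plan(over(.185,-98),mm=32)
```

```text
{'clock': 6.9, 'q': [-0.534, 0.611, 0.661, 1.894, -0.521, 0.779, -1.313], 'tool_pos': [0.528, 0.024, 0.254], 'contact_force': [0.03, 0.092, -1.853], 'moment': [0.081, -0.005, -0.012], 'opening': 0.542}
coupling org [0.541  0.0225 0.2059] axis [-0.2037  0.027   0.9787] jaw yaw -98.7
dist mm 181.5 deg 11.9 N 6 row xyz [-0.0375  0.0027  0.0041] w [-0.011   0.0003 -0.0006]
path [[0.53, 0.054, 0.251], [0.535, 0.114, 0.245], [0.538, 0.174, 0.238]]
```

>>> apply_moves --series '[{"x":-0.0375,"y":0.0027,"z":0.0041,"wx":-0.011,"wy":0.0003,"wz":-0.0006,"fingers":-1},{"x":-0.0375,"y":0.0027,"z":0.0041,"wx":-0.011,"wy":0.0003,"wz":-0.0006,"fingers":-1},{"x":-0.0375,"y":0.0027,"z":0.0041,"wx":-0.011,"wy":0.0003,"wz":-0.0006,"fingers":-1},{"x":-0.0375,"y":0.0027,"z":0.0041,"wx":-0.011,"wy":0.0003,"wz":-0.0006,"fingers":-1},{"x":-0.0375,"y":0.0027,"z":0.0041,"wx":-0.011,"wy":0.0003,"wz":-0.0006,"fingers":-1},{"x":-0.034,"y":0.0027,"z":0.0041,"wx":-0.011,"wy":0.0003,"wz":-0.0006,"fingers":-1}]'

```text
clock: 7.65
tool_pos: [0.5382, 0.2121, 0.2274]
eef_rot: [-0.656, 0.749, 0.07, -0.062]
contact_force: [0.9, 0.3, -2.2]
opening: 0.54
```

Run:
```python
from h import *
st();cpl();plan(over(.185,-98),mm=32)
I=[];T=cur();o=T[:3,:3]@ot+T[:3,3]
for n in("side","top"):
    p,d=snapshot(n);np.save(n+"3.npy",d);cv2.imwrite(f"pics/f3{n}.png",p[:,:,::-1]);h=pix(n,np.r_[shaft,.15])[0].astype(int)
    I.append(cv2.resize(p[h[1]-65:h[1]+65,h[0]-65:h[0]+65,::-1],None,fx=3,fy=3,interpolation=2))
cv2.imwrite("pics/4.png",np.hstack(I))
ax=T[:3,:3]@c;A=[]
for n in("side","top"):
    P=cloud(n,np.load(n+"3.npy")).reshape(-1,3);q=P-o;t=q@ax;r=np.linalg.norm(q-t[:,None]*ax,axis=1)
    S=P[(t>.0)&(t<.04)&(r<.04)&(r>.02)];A.append(S)
    H=P[(P[:,2]>.07)&(P[:,2]<.13)&(np.hypot(*(P[:,:2]-shaft).T)<.03)];print(n,len(S),"shaft",len(H), circ(H,shaft,.015) if len(H)>10 else 0)
    if len(S)>20:print(circ(S,o[:2],.0315),S[:,2].min())
```

```text
{'clock': 7.65, 'q': [-0.723, 0.799, 0.626, 1.584, -0.555, 1.128, -1.61], 'tool_pos': [0.538, 0.212, 0.227], 'contact_force': [0.884, 0.279, -2.166], 'moment': [-0.017, -0.292, 0.024], 'opening': 0.54}
coupling org [0.5408 0.2119 0.177 ] axis [ 0.0135 -0.0037  0.9999] jaw yaw -97.6
dist mm 11.2 deg 0.9 N 1 row xyz [ 0.0092 -0.0016 -0.0104] w [0.0044 0.0002 0.0023]
path [[0.54, 0.204, 0.235]]
side 300 shaft 215 (array([0.54649137, 0.20356484]), np.float64(0.0007459547893461007))
(array([0.54233348, 0.21079785]), np.float64(0.0007548511430357577)) 0.17777296730325942
top 67 shaft 41 (array([0.54386743, 0.20673899]), np.float64(0.00038831911184202157))
(array([0.5411712 , 0.21576525]), np.float64(0.0007309099487967791)) 0.1780385033801415
```

View pics/4.png

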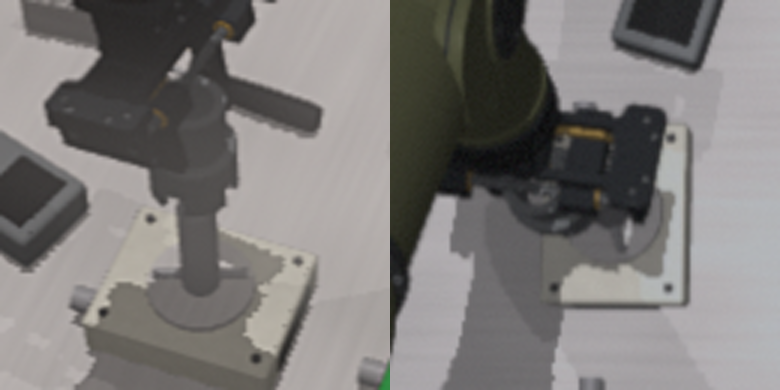

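Kinematics and both cameras agree to about 1.5 mm: the coupling is about 8 mm off in y and 3 mm in x. I'll correct, then lower.

```bash
echo 'shaft=np.array([.5440,.2039])' >>h.py; python3 -c "
from h import *
plan(over(.165,-98),mm=8)"
```

```text
dist mm 15.7 deg 1.1 N 2 row xyz [ 0.0064 -0.0038  0.0063] w [0.0023 0.0003 0.0021]
path [[0.539, 0.21, 0.221]]
```

>>> apply_moves --series '[{"x":0.0064,"y":-0.0038,"z":0.0063,"wx":0.0023,"wy":0.0003,"wz":0.002,"fingers":-1},{"x":0.0064,"y":-0.0038,"z":0.0063,"wx":0.0023,"wy":0.0003,"wz":0.002,"fingers":-1},{"x":0,"y":0,"z":0,"wx":0,"wy":0,"wz":0,"fingers":-1}]'

```text
clock: 8.12
tool_pos: [0.5404, 0.2007, 0.2133]
eef_rot: [-0.652, 0.753, 0.064, -0.059]
contact_force: [-0.5, 0.5, -2.8]
opening: 0.536
```

Run:
```python
from h import *
st();cpl();plan(over(.165,-98),mm=8);plan(over(.125,-98),mm=8)
```

```text
{'clock': 8.125, 'q': [-0.711, 0.809, 0.624, 1.614, -0.565, 1.081, -1.591], 'tool_pos': [0.54, 0.201, 0.213], 'contact_force': [-0.481, 0.47, -2.771], 'moment': [-0.031, -0.228, -0.037], 'opening': 0.536}
coupling org [0.5437 0.2001 0.163 ] axis [1.0e-04 2.5e-03 1.0e+00] jaw yaw -98.2
dist mm 4.1 deg 0.3 N 1 row xyz [-0.0045  0.0007 -0.0024] w [-0.0001 -0.0006 -0.0013]
path [[0.541, 0.204, 0.215]]
dist mm 38.2 deg 0.3 N 5 row xyz [-0.0009 -0.0016  0.0094] w [-0.     -0.0001 -0.0003]
path [[0.54, 0.201, 0.206], [0.541, 0.203, 0.19], [0.541, 0.204, 0.175]]
```

>>> apply_moves --series '[{"x":-0.0045,"y":0.0007,"z":-0.001,"wx":0,"wy":-0.0006,"wz":-0.001,"fingers":-1},{"x":0,"y":0,"z":0,"wx":0,"wy":0,"wz":0,"fingers":-1},{"x":0,"y":0,"z":0,"wx":0,"wy":0,"wz":0,"fingers":-1}]'

```text
clock: 8.5
tool_pos: [0.5408, 0.2038, 0.2149]
eef_rot: [-0.653, 0.753, 0.065, -0.057]
contact_force: [-0.1, -0.0, -1.0]
opening: 0.539
```

Run:
```python
from h import *
st();cpl();plan(over(.165,-98),mm=8);plan(over(.130,-98),mm=8)
A=[];T=cur();o=T[:3,:3]@ot+T[:3,3]
for n in("side","top"):
    p,d=snapshot(n);P=cloud(n,d).reshape(-1,3);q=P-o;t=q[:,2];r=np.hypot(*q[:,:2].T)
    S=P[(t>.0)&(t<.04)&(r<.04)&(r>.02)]
    H=P[(P[:,2]>.07)&(P[:,2]<.13)&(np.hypot(*(P[:,:2]-shaft).T)<.03)]
    if len(H)>10: print(n,"cpl-shaft",circ(S,o[:2],.0315)[0]-circ(H,shaft,.015)[0],len(S),len(H))
```

```text
{'clock': 8.5, 'q': [-0.714, 0.808, 0.623, 1.61, -0.566, 1.083, -1.594], 'tool_pos': [0.541, 0.204, 0.215], 'contact_force': [-0.076, -0.028, -1.029], 'moment': [-0.004, -0.223, -0.007], 'opening': 0.539}
coupling org [0.5442 0.2034 0.1646] axis [-1.3e-03 -6.0e-04  1.0e+00] jaw yaw -98.1
dist mm 0.7 deg 0.2 N 1 row xyz [-0.0006  0.0003 -0.0004] w [-0.0004  0.0004 -0.0007]
path [[0.541, 0.204, 0.215]]
dist mm 34.6 deg 0.2 N 5 row xyz [-0.0001 -0.0015  0.0085] w [-0.0001  0.0001 -0.0001]
path [[0.541, 0.204, 0.208], [0.541, 0.204, 0.194], [0.541, 0.204, 0.18]]
side cpl-shaft [-0.00106844 -0.00112731] 295 217
```

>>> apply_moves --series '[{"x":-0.001,"y":-0.0019,"z":0.0108,"wx":0,"wy":0,"wz":0,"fingers":-1},{"x":0,"y":-0.0019,"z":0.0108,"wx":0,"wy":0,"wz":0,"fingers":-1},{"x":0,"y":-0.0019,"z":0.0108,"wx":0,"wy":0,"wz":0,"fingers":-1},{"x":0,"y":-0.0019,"z":0.0108,"wx":0,"wy":0,"wz":0,"fingers":-1},{"x":0,"y":-0.0019,"z":0.009,"wx":0,"wy":0,"wz":0,"fingers":-1},{"x":0,"y":0,"z":0,"wx":0,"wy":0,"wz":0,"fingers":-1}]'

```text
clock: 9.35
tool_pos: [0.5406, 0.2047, 0.1684]
eef_rot: [-0.653, 0.752, 0.065, -0.058]
contact_force: [-0.6, -0.5, -2.1]
opening: 0.54
```

Run:
```python
from h import *
st();cpl();plan(over(.11,-98,(.0005,.0003)),mm=8);plan(over(.095,-98,(.0005,.0003)),mm=5)
T=cur();o=T[:3,:3]@ot+T[:3,3]
for n in("side",):
    p,d=snapshot(n);P=cloud(n,d).reshape(-1,3);q=P-o;t=q[:,2];r=np.hypot(*q[:,:2].T)
    S=P[(t>.0)&(t<.04)&(r<.04)&(r>.02)]
    H=P[(P[:,2]>.07)&(P[:,2]<o[2]-.006)&(np.hypot(*(P[:,:2]-shaft).T)<.03)]
    if len(H)>10: print(n,"cpl-shaft",circ(S,o[:2],.0315)[0]-circ(H,shaft,.015)[0],len(S),len(H))
```

```text
{'clock': 9.35, 'q': [-0.698, 0.864, 0.588, 1.647, -0.607, 0.997, -1.559], 'tool_pos': [0.541, 0.205, 0.168], 'contact_force': [-0.619, -0.463, -2.118], 'moment': [-0.025, -0.206, -0.027], 'opening': 0.54}
coupling org [0.5439 0.2043 0.1181] axis [ 5.e-04 -1.e-04  1.e+00] jaw yaw -98.1
dist mm 8.2 deg 0.1 N 2 row xyz [ 0.     -0.0013  0.0049] w [ 0.0001  0.0001 -0.0003]
path [[0.541, 0.205, 0.164]]
dist mm 23.1 deg 0.1 N 5 row xyz [-0.     -0.0012  0.0057] w [ 0.      0.     -0.0001]
path [[0.541, 0.205, 0.164], [0.541, 0.205, 0.155], [0.541, 0.205, 0.145]]
side cpl-shaft [-0.0006581  -0.00038478] 278 92
```

Aligned to within 1 mm. Entering the bore slowly.

>>> apply_moves --series '[{"x":0,"y":-0.0012,"z":0.0057,"wx":0,"wy":0,"wz":0,"fingers":-1},{"x":0,"y":-0.0012,"z":0.0057,"wx":0,"wy":0,"wz":0,"fingers":-1},{"x":0,"y":-0.0011,"z":0.0057,"wx":0,"wy":0,"wz":0,"fingers":-1},{"x":0,"y":-0.001,"z":0.0057,"wx":0,"wy":0,"wz":0,"fingers":-1},{"x":0,"y":-0.001,"z":0.0057,"wx":0,"wy":0,"wz":0,"fingers":-1},{"x":0,"y":0,"z":0,"wx":0,"wy":0,"wz":0,"fingers":-1}]'

```text
clock: 10.15
tool_pos: [0.5417, 0.2047, 0.1445]
eef_rot: [-0.653, 0.752, 0.065, -0.057]
contact_force: [-0.3, 0.5, -1.8]
opening: 0.539
```

Run:
```python
from h import *
st();cpl();plan(over(.07,-98,(.0005,.0003)),mm=5)
```

```text
{'clock': 10.15, 'q': [-0.688, 0.895, 0.569, 1.661, -0.63, 0.953, -1.539], 'tool_pos': [0.542, 0.205, 0.144], 'contact_force': [-0.299, 0.51, -1.821], 'moment': [-0.048, -0.256, 0.014], 'opening': 0.539}
coupling org [0.5451 0.2043 0.0942] axis [-1.4e-03 -6.0e-04  1.0e+00] jaw yaw -98.1
dist mm 24.2 deg 0.1 N 5 row xyz [ 0.     -0.0009  0.006 ] w [-0.0001  0.0001 -0.0001]
path [[0.542, 0.205, 0.14], [0.541, 0.205, 0.13], [0.541, 0.205, 0.12]]
```

>>> apply_moves --series '[{"x":0,"y":-0.001,"z":0.006,"wx":0,"wy":0,"wz":0,"fingers":-1},{"x":0,"y":-0.001,"z":0.006,"wx":0,"wy":0,"wz":0,"fingers":-1},{"x":0,"y":-0.001,"z":0.006,"wx":0,"wy":0,"wz":0,"fingers":-1},{"x":0,"y":-0.001,"z":0.006,"wx":0,"wy":0,"wz":0,"fingers":-1},{"x":0,"y":-0.001,"z":0.006,"wx":0,"wy":0,"wz":0,"fingers":-1},{"x":0,"y":0,"z":0,"wx":0,"wy":0,"wz":0,"fingers":-1}]'

```text
clock: 10.9
tool_pos: [0.5417, 0.2048, 0.1184]
eef_rot: [-0.653, 0.752, 0.065, -0.057]
contact_force: [-0.1, -0.0, -1.8]
opening: 0.537
```

Run:
```python
from h import *
st();cpl();plan(over(.058,-98,(.0005,.0003)),mm=3)
I=[]
for n in("side","top"):
    p,d=snapshot(n);h=pix(n,np.r_[shaft,.08])[0].astype(int)
    I.append(cv2.resize(p[h[1]-40:h[1]+40,h[0]-40:h[0]+40,::-1],None,fx=5,fy=5,interpolation=2))
cv2.imwrite("pics/5.png",np.hstack(I))
```

```text
{'clock': 10.9, 'q': [-0.677, 0.928, 0.546, 1.675, -0.654, 0.906, -1.519], 'tool_pos': [0.542, 0.205, 0.118], 'contact_force': [-0.14, -0.029, -1.758], 'moment': [0.051, -0.276, 0.002], 'opening': 0.537}
coupling org [0.5451 0.2044 0.0681] axis [-1.7e-03 -6.0e-04  1.0e+00] jaw yaw -98.1
dist mm 10.1 deg 0.1 N 4 row xyz [ 0.0001 -0.0004  0.0031] w [-0.0001  0.0001 -0.0001]
path [[0.542, 0.205, 0.116], [0.541, 0.205, 0.111]]
```

View pics/5.png

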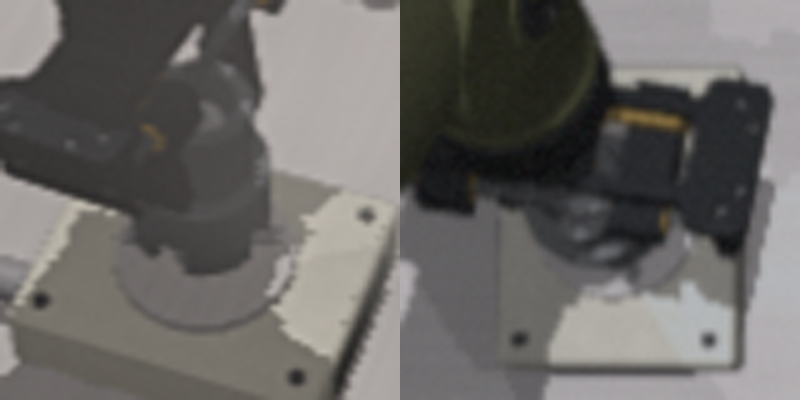

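The side crop shows a foot gap at about (180,250), with pin ends at (125,235) and (270,237). I'll convert that gap pixel to an angle.

Run:
```python
from h import *
h=pix("side",np.r_[shaft,.08])[0].astype(int)
for t in range(40,200,10):
    r=np.radians(t);p=np.array([.5445+.0315*np.cos(r),.2041+.0315*np.sin(r),.074]);print(t,((pix("side",p)[0]-h+40.33)*5).round(0))
```

```text
40 [137. 232.]
50 [142. 241.]
60 [148. 249.]
70 [156. 256.]
80 [166. 262.]
90 [177. 266.]
100 [189. 269.]
110 [201. 270.]
120 [214. 269.]
130 [226. 266.]
140 [237. 262.]
150 [247. 256.]
160 [256. 249.]
170 [263. 240.]
180 [269. 231.]
190 [272. 222.]
```

The gap is at about 87°, so about +23° of turn brings it onto the pin at 20°. First, descend gently to the pin.

>>> apply_moves --series '[{"x":0,"y":-0.0005,"z":0.0031,"wx":0,"wy":0,"wz":0,"fingers":-1},{"x":0,"y":-0.0005,"z":0.0031,"wx":0,"wy":0,"wz":0,"fingers":-1},{"x":0,"y":-0.0005,"z":0.0025,"wx":0,"wy":0,"wz":0,"fingers":-1},{"x":0,"y":-0.0003,"z":0.002,"wx":0,"wy":0,"wz":0,"fingers":-1}]'

```text
clock: 11.5
tool_pos: [0.5421, 0.2048, 0.11]
eef_rot: [-0.653, 0.752, 0.064, -0.057]
contact_force: [0.1, -0.0, 1.5]
opening: 0.539
```

Run:
```python
from h import *
st();cpl();T=cur();z=T[2,3]
o=T[:3,:3]@ot+T[:3,3]
plan(over(o[2]-.001,-98+3,o[:2]-shaft),N=1)
```

```text
{'clock': 11.5, 'q': [-0.673, 0.939, 0.539, 1.679, -0.662, 0.89, -1.512], 'tool_pos': [0.542, 0.205, 0.11], 'contact_force': [0.056, -0.028, 1.452], 'moment': [-0.042, -0.163, -0.007], 'opening': 0.539}
coupling org [0.5456 0.2045 0.0598] axis [-0.0031 -0.0011  1.    ] jaw yaw -98.1
dist mm 1.0 deg 3.1 N 1 row xyz [ 0.0001 -0.0004  0.0012] w [-0.0009  0.0034 -0.0168]
path [[0.542, 0.205, 0.109]]
```

>>> apply_moves --series '[{"x":0.0002,"y":-0.0002,"z":0.0015,"wx":0,"wy":0.0029,"wz":-0.0164,"fingers":-1},{"x":0.0002,"y":-0.0002,"z":0.0015,"wx":0,"wy":0.0029,"wz":-0.0164,"fingers":-1},{"x":0.0002,"y":-0.0002,"z":0.0015,"wx":0,"wy":0.0029,"wz":-0.0164,"fingers":-1},{"x":0.0002,"y":-0.0002,"z":0.0015,"wx":0,"wy":0.0029,"wz":-0.0164,"fingers":-1}]'

```text
clock: 12.0
tool_pos: [0.542, 0.2056, 0.1092]
eef_rot: [0.732, -0.676, -0.059, 0.062]
contact_force: [-0.0, 0.1, 6.9]
opening: 0.542
```

```bash
python3 -c "
from h import *
st();cpl()"
```

```text
{'clock': 12.0, 'q': [-0.67, 0.935, 0.5, 1.664, -0.586, 0.879, -1.372], 'tool_pos': [0.542, 0.206, 0.109], 'contact_force': [-0.02, 0.126, 6.864], 'moment': [0.255, 0.65, -0.188], 'opening': 0.542}
coupling org [0.5453 0.2062 0.059 ] axis [-0.0017 -0.006   1.    ] jaw yaw -85.4
```

>>> apply_moves --series '[{"x":0.0008,"y":-0.0003,"z":0.0013,"wx":0,"wy":0.0029,"wz":-0.0164,"fingers":-1},{"x":0.0006,"y":-0.0003,"z":0.0013,"wx":0,"wy":0.0029,"wz":-0.0164,"fingers":-1},{"x":0.0002,"y":-0.0003,"z":0.0013,"wx":0,"wy":0.0029,"wz":-0.0164,"fingers":-1}]'

```text
clock: 12.38
tool_pos: [0.5426, 0.2043, 0.1074]
eef_rot: [0.786, -0.612, -0.054, 0.066]
contact_force: [-0.1, 0.1, -1.3]
opening: 0.541
```

```bash
python3 -c "
from h import *
st();cpl()"
```

```text
{'clock': 12.375, 'q': [-0.667, 0.932, 0.471, 1.659, -0.527, 0.862, -1.265], 'tool_pos': [0.543, 0.204, 0.107], 'contact_force': [-0.113, 0.083, -1.344], 'moment': [0.115, -0.224, 0.017], 'opening': 0.541}
coupling org [0.5459 0.2055 0.0571] axis [-0.002  -0.0066  1.    ] jaw yaw -75.8
```

The force dropped to just the weight and z is falling, so the gap has found the pin after about 22°. Lowering home gently.

```bash
python3 -c "
from h import *
T=cur();plan(over(.047,-75,(.0012,.0008)),mm=3)"
```

```text
dist mm 10.1 deg 0.9 N 4 row xyz [ 0.0001 -0.0003  0.0031] w [-0.0003  0.0007 -0.001 ]
path [[0.542, 0.204, 0.105], [0.542, 0.204, 0.1]]
```

>>> apply_moves --series '[{"x":0.0001,"y":-0.0003,"z":0.0031,"wx":-0.0003,"wy":0.0007,"wz":-0.001,"fingers":-1},{"x":0.0001,"y":-0.0003,"z":0.0031,"wx":-0.0003,"wy":0.0007,"wz":-0.001,"fingers":-1},{"x":0.0001,"y":-0.0003,"z":0.0031,"wx":-0.0003,"wy":0.0007,"wz":-0.001,"fingers":-1}]'

```text
clock: 12.75
tool_pos: [0.5421, 0.2039, 0.0986]
eef_rot: [0.79, -0.607, -0.052, 0.07]
contact_force: [1.0, 1.5, -1.0]
opening: 0.537
```

```bash
python3 -c "
from h import *
st();cpl();plan(over(.045,-75,(.0012,.0008)),mm=2)"
```

```text
{'clock': 12.75, 'q': [-0.668, 0.945, 0.466, 1.661, -0.525, 0.849, -1.258], 'tool_pos': [0.542, 0.204, 0.099], 'contact_force': [0.964, 1.455, -0.957], 'moment': [0.141, -0.4, 0.036], 'opening': 0.537}
coupling org [0.5453 0.2048 0.0483] axis [-4.e-04 -3.e-04  1.e+00] jaw yaw -75.1
dist mm 3.3 deg 0.1 N 2 row xyz [ 0.     -0.0003  0.0021] w [-0.0001  0.0001 -0.0003]
path [[0.542, 0.204, 0.097]]
```

>>> apply_moves --series '[{"x":0,"y":-0.0003,"z":0.0021,"wx":0,"wy":0,"wz":0,"fingers":-1},{"x":0,"y":-0.0003,"z":0.0021,"wx":0,"wy":0,"wz":0,"fingers":-1}]'

```text
clock: 13.0
tool_pos: [0.543, 0.2042, 0.0957]
eef_rot: [0.79, -0.607, -0.051, 0.069]
contact_force: [0.9, 1.5, 12.3]
opening: 0.54
```

```bash
python3 -c "
from h import *
st();cpl()"
```

```text
{'clock': 13.0, 'q': [-0.667, 0.95, 0.464, 1.661, -0.528, 0.843, -1.256], 'tool_pos': [0.543, 0.204, 0.096], 'contact_force': [0.863, 1.477, 12.344], 'moment': [0.019, 0.345, -0.002], 'opening': 0.54}
coupling org [0.5463 0.2051 0.0454] axis [-2.2e-03 -9.0e-04  1.0e+00] jaw yaw -75.1
```

Bottomed at z≈0.045 with a light contact. Releasing.

>>> apply_moves --series '[{"x":0,"y":0,"z":0,"wx":0,"wy":0,"wz":0,"fingers":0.4},{"x":0,"y":0,"z":0,"wx":0,"wy":0,"wz":0,"fingers":1},{"x":0,"y":0,"z":0,"wx":0,"wy":0,"wz":0,"fingers":1},{"x":0,"y":0,"z":0,"wx":0,"wy":0,"wz":0,"fingers":1}]'

```text
clock: 13.5
tool_pos: [0.5426, 0.2038, 0.0958]
eef_rot: [0.79, -0.608, -0.052, 0.069]
contact_force: [0.1, -0.4, 0.2]
opening: 0.97
```

```bash
python3 -c "
from h import *
st();T=cur();T[2,3]+=.12;plan(T,mm=15)"
```

```text
{'clock': 13.5, 'q': [-0.667, 0.949, 0.464, 1.661, -0.528, 0.843, -1.256], 'tool_pos': [0.543, 0.204, 0.096], 'contact_force': [0.143, -0.357, 0.179], 'moment': [0.068, -0.177, 0.088], 'opening': 0.97}
dist mm 120.0 deg 0.0 N 8 row xyz [ 0.      0.0032 -0.0185] w [ 0. -0.  0.]
path [[0.543, 0.204, 0.111], [0.543, 0.204, 0.141], [0.543, 0.204, 0.171], [0.543, 0.204, 0.201]]
```

>>> apply_moves --series '[{"x":0,"y":0.0032,"z":-0.0185,"wx":0,"wy":0,"wz":0,"fingers":1},{"x":0,"y":0.0032,"z":-0.0185,"wx":0,"wy":0,"wz":0,"fingers":1},{"x":0,"y":0.0032,"z":-0.0185,"wx":0,"wy":0,"wz":0,"fingers":1},{"x":0,"y":0.0032,"z":-0.0185,"wx":0,"wy":0,"wz":0,"fingers":1},{"x":0,"y":0.0032,"z":-0.03,"wx":0,"wy":0,"wz":0,"fingers":1},{"x":0,"y":0.003,"z":-0.05,"wx":0,"wy":0,"wz":0,"fingers":1},{"x":0,"y":0,"z":-0.05,"wx":0,"wy":0,"wz":0,"fingers":1},{"x":0,"y":0,"z":0,"wx":0,"wy":0,"wz":0,"fingers":1}]'

```text
clock: 14.5
tool_pos: [0.5559, 0.2072, 0.2712]
eef_rot: [0.789, -0.608, -0.05, 0.068]
contact_force: [-0.6, -0.3, -0.3]
opening: 1.002
```

Run:
```python
from h import *
st();I=[]
o=np.r_[.5445,.2041,.045]
for n in("side","top"):
    p,d=snapshot(n);h=pix(n,np.r_[shaft,.08])[0].astype(int)
    I.append(cv2.resize(p[h[1]-40:h[1]+40,h[0]-40:h[0]+40,::-1],None,fx=5,fy=5,interpolation=2))
    P=cloud(n,d).reshape(-1,3);r=np.hypot(*(P-o)[:,:2].T);z=P[:,2]
    for lo,hi,rr in((.052,.085,.0315),(.092,.128,.02425)):
        S=P[(z>lo)&(z<hi)&(r<.04)&(r>.015)];print(n,len(S),circ(S,o[:2],rr) if len(S)>9 else "")
    k=P[(r<.023)&(r>.0175)&(z>.115)&(z<.16)];print("hub end z",np.percentile(k[:,2],[50,90]) if len(k) else "",len(k))
    # lower coupling
    seat=np.array([.6387,-.2532,.055]);q=P-seat;t=q@a;r=np.linalg.norm(q-t[:,None]*a,axis=1);e=t[(r<.023)&(r>.017)&(t>.07)&(t<.1)];print("low hub end (86 expected)",np.median(e),len(e))
cv2.imwrite("pics/6.png",np.hstack(I))
```

```text
{'clock': 14.5, 'q': [-0.712, 0.756, 0.579, 1.48, -0.406, 1.205, -1.359], 'tool_pos': [0.556, 0.207, 0.271], 'contact_force': [-0.62, -0.297, -0.297], 'moment': [0.075, -0.127, -0.015], 'opening': 1.002}
side 240 (array([0.5471663, 0.2041798]), np.float64(0.0009027711468276248))
side 226 (array([0.54738227, 0.20381582]), np.float64(0.0008435746778208235))
hub end z [0.13016298 0.13386589] 153
low hub end (86 expected) 0.0835072674441901 105
top 85 (array([0.54431988, 0.20717313]), np.float64(0.00048076742781129334))
top 96 (array([0.54410265, 0.20737841]), np.float64(0.0005620023917949513))
hub end z [0.13120313 0.13391921] 140
low hub end (86 expected) 0.08569189055603413 140
```

View pics/6.png

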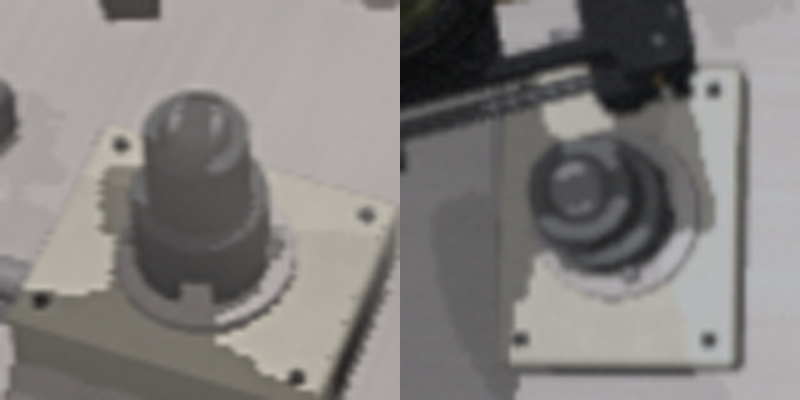

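The coupling stands upright and fully down on the flange: foot gap at about (197,293) in the side crop, pin end showing through a gap at (630,272) in the top crop. Hub end is at z≈0.131 as expected, and the lower coupling is unmoved. Handing in.

```bash
python3 -c "
from plant import *
print(finish_job())"
```

```text
the job is handed in; nothing more can be done
None
```

The upper coupling is on the turntable drive, fully home and released. The job was handed in at about 14.6 s of the 58 s allowed, and no verdict was reported.

**What I did:**
- **Grip:** I held the hub with the tool pitched 10° to the coupling's axis, because joint 6 reached its limit before the full 30° lean.
- **Lift and carry:** I pulled it straight off along the stack's axis, carried it over and lowered it down the shaft. There were no signs of contact until it stopped on the pin.
- **Seating:** I turned it about 22° under at most about 9 N of pressure until its gap found the pin. It bottomed on the flange at about 14 N.

**Last checks:**
- **Coupling:** The hub end measured 130–131 mm high, against 131 mm expected. The skirt and hub axes agreed to within 0.5 mm, so it stands upright.
- **Position over the shaft:** The skirt and hub were within about 1 mm of each camera's own shaft measurement. The two cameras differ from each other by about 3 mm, the same difference they showed for the bare shaft at the start.
- **Lower coupling:** Its hub end measured 83.5 mm (side view) and 85.7 mm (top view) along the axis, against 86 mm nominal, so it is still seated.
- **Robot:** The gripper is open and well clear, with the measured force near zero.
- **Not measured:** I did not re-measure the other things on the table, but no unexpected contact force showed in the readings after each move.

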